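Spring check of a projector tilt stand

TASK

Check the spring of the projector's tilt stand: with a fingertip, gently press down the rubber pad on the free corner of its tilt plate until the pointer lines up with the index tab set on the scale, not clearly past it, and keep it there for one second. Then let go, so that the plate springs all the way back, and move clear. Do not touch the projector, the pointer or the tab, do not shift or lift the stand, and leave everything else on the table alone.

Things in the scene. Friction and masses are not known exactly. Their poses are not given: they have to be found in the camera images.
- stand_base (a point): Tilt stand: loose dark steel base 200 (x) x 250 (y) x 14 mm, 2.6 kg; on it a sprung aluminium tilt plate with a small white projector, a pointer and a white scale board (at x = +85 mm, rim 186 mm high). Point: centre of the base underside; x along the hinge, from the pad end to the scale board, y left seen from the pad end, z up. The hinge axis runs along x at y = 0, 72 mm above the table.
- tilt_plate (a joint): Tilt, rad, of the aluminium plate (145 x 185 x 5 mm, from y = +70 to -115 mm of the stand) about the hinge. 0 at rest, held against its stop by a spring; it grows as the pad goes down, hard stop at 0.42. The pad needs about 2 N to start and about 6 to 7 N at 0.27 rad; let go, the plate returns to 0 by itself.
- pad: Black round rubber pad, 32 mm across and 6 mm high, on the bare front right corner of the tilt plate; the origin is the centre of its underside, its z axis is normal to the plate. At rest the pad lies at x = -60, y = -90 mm of the stand, with its top 83 mm above the table; it goes down about 0.9 mm per 0.01 rad of tilt.
- pad_top (a point): Centre of the pad's top face, where the fingertip presses.
- pointer: Dark steel needle, 4 mm wide at the tip, with a level finger 26 mm long on top that points away from the scale, fixed upright on the tilt plate just beyond the scale board; it swings with the plate. The origin is on the hinge axis, its z axis runs along the needle.
- pointer_tip (a point): Upper tip of the pointer, 125 mm from the hinge axis. It moves towards the stand's -y as the pad is pressed, about 1.25 mm per 0.01 rad.
- index: Index tab: a dark steel clip with a level finger on top, 6 mm wide, 40 mm long, that points back over the plate, sitting on the curved rim of the scale board, held there by friction; set differently each time, at a tilt of 0.14 to 0.27 rad. The origin is on the hinge axis, its z axis points to the tab, its y axis towards the unpressed side.
- index_tip (a point): Upper end of the index tab, 125 mm from the hinge axis; the pointer's tip coincides with this point when the two line up; seen from above, the two fingers then lie in one line.
- projector: White projector, 100 x 90 x 40 mm, fixed on the tilt plate; origin at the centre of its underside (x = +10, y = +12 mm of the stand, 77 mm above the table at rest). Not to be touched.
- speaker: Black round conference speaker, 136 mm across, 38 mm high, loose; origin at the centre of its underside. Bystander.
- eraser: Blue and grey whiteboard eraser, 112 x 47 x 26 mm, loose, lying to the right of the stand; origin under its centre. Bystander.
- remote: White remote control, 42 x 130 x 18 mm, loose, lying before the stand on the robot's side; origin under its centre. Bystander.
- mouse: Blue computer mouse, 100 x 58 x 36 mm, loose; origin under its centre. Bystander.
- stapler: Black stapler, 45 x 150 x 66 mm, loose; origin under its centre. Bystander.
- mug: White mug, 82 mm across, 95 mm high, loose; origin under its centre. Bystander.
- tape: Roll of brown tape, 100 mm across, 24 mm high, loose, lying flat; origin under its centre. Bystander.

How it is judged:
By the outcome, as a careful person would: the job done as asked, in the order asked, and still so for the second after the job is handed in, with the robot touching nothing.
It also fails if it takes over 35 s, if anything falls off the work surface, if the arm or the gripper's body presses on something with over 40 N, if the wrist force passes 120 N, or if a joint passes its speed limit or range.

ROBOT

A 7-joint arm with a two-finger parallel gripper is mounted at the origin on the work surface. World frame = base frame: x ahead of the robot, y to its left, z up, the work surface at z = 0. Lengths are in m, angles in rad, forces in N, time in s.
With the tool pointing down it reaches from about 0.4 to 0.85 m from the base axis. Payload 10.4 kg.
Tool frame: the origin (TCP) lies at the very end of the fingers, on their centre line; the grasp point (between the pads) lies 19 mm behind it; z points along the fingers, y is the line along which they close (so a half turn about z gives the same grasp; the last joint's range is limited). The gripper opens to 87 mm and grips with 3 to 60 N. Pads are 19 mm wide; open, the fingers measure 117 mm over their backs; the gripper's body (75 mm by 190 mm) begins 51 mm behind the grasp point.
Start: joints at [-1.277, 0.332, -0.065, 1.46, 0.022, 1.35, -0.088], TCP at [0.195, 0.594, 0.223] pointing down, gripper open.
Joint ranges: [-2.6, 2.6], [-0.5, 2.12], [-1.47, 1.34], [0.16, 2.42], [-1.27, 4.41], [0.06, 2.06], [-2.6, 2.6]. Speed limits (rad/s): [2.22, 2.22, 2.79, 2.79, 3.14, 3.14, 3.14].

INTERFACE

Orientations are given as a unit quaternion [x, y, z, w].
In Python, from bench import * gives the robot as it stands.
- The arm moves only by the tool step_arm, never from a script. Its arguments are lists of equal length, an entry for each row: "delta_pos": the shift along the world's x, y, z in units of 25 mm (1.0 is 25 mm), a list of three; "turn": the turn about the world's z in units of 0.12 rad (1.0 is 0.12 rad). In form: {"delta_pos": [[tx, ty, tz], ...], "turn": [turn, ...]}. A call has 1 to 12 rows; each row shifts and turns the commanded pose from where the row before left it; what a row does not reach is not made up. A row lasts 1/10 s, in which the tool goes at most 50 mm and 8.59 degrees, less where a joint would pass 70% of its speed; a pose out of reach is approached as far as the arm can. A call with a number of a shift or a turn outside -1 to 1 is refused whole. A call with a gripper value outside its range is refused whole. "grip" is the closure, from 0 (fully open) to 1 (shut), set as the call begins (left out, the last holds). The fingers move at their own pace and stop on an object; "newtons" is the grip in N (left out, the last holds). Time passes only in rows, so rows that do not move let the fingers close. It gives the time, the measured TCP pose, the force, the opening and the grip force at its end, in the units of the state.
- read_state(): the state, without advancing time (a new reading comes with each control period).
- camera(name): name is "scene" or "top" or "wrist"; returns a dict with "image" (384x512x3 uint8, red, green, blue), "z_map" (384x512 float32, m along the optical axis (not along the pixel's ray), 0 where there is no reading), "mtx" (3x3 intrinsics, pixels), "view" (4x4, takes a point from world to camera coordinates). Camera axes: x right, y up, looking along -z (the intrinsics and any distortion apply to the point x, -y, -z); pixel columns grow to the right and rows downward; lengths in m; the calibration is good to about 2 mm. A picture is of the moment at which its call begins.
- close_job(): hands the job in; it is judged then, once.
The state is a dict: "time": time; "joint_positions": joint angles; "joint_vel": joint speeds; "joint_torque": joint torques, N m; "ee_pos": TCP position; "eef_rot": TCP orientation; "ft_force": force on the tool from outside, world axes, zero at the start; "torque": the same for the moment, N m; "width": finger opening in m; "grip_force": force on a finger pad.
Only numpy, scipy, OpenCV 4.12 (cv2) and the standard library are available. Lean on these libraries where they do the work, as an engineer would, in place of code of your own. Each camera call takes 0.05 s, during which the arm holds its last target. There are 200 camera calls.

## Working session

There is one attempt and no reset: what is moved stays moved. The work goes in short steps, Python scripts to look and compute and a tool call to move; the robot and the scene stay as the last step left them, time stands still between calls to the robot, and variables do not carry over. Pictures are saved under pics/ and viewed, at most 10 in all, crops included, and the job is handed in when it is done.

Besides the shell and the picture viewer there is one more tool, called after ">>>" as name(argument=value, ...) on one line, values as JSON. step_arm: Moves the arm, as the interface text tells. Shifts and turns lie within -1 to 1; 1 stands for 25 mm of shift or 0.12 rad of turn. Its arguments: {"type":"object","properties":{"delta_pos":{"type":"array"},"turn":{"type":"array"},"grip":{"type":"number"},"newtons":{"type":"number"}},"required":["delta_pos","turn"]}

```bash
mkdir -p pics
cat > h.py <<'E'
from bench import *
import numpy as np, cv2
def snap(n,name):
    c=camera(n); cv2.imwrite(f'pics/{name}.png',c['image'][:,:,::-1]); np.savez(f'pics/{name}.npz',**c); return c
def cloud(c):
    z=c['z_map'].astype(float); K=c['mtx']; v,u=np.mgrid[:z.shape[0],:z.shape[1]]
    p=np.stack([(u-K[0,2])/K[0,0]*z,-(v-K[1,2])/K[1,1]*z,-z],-1)
    T=np.linalg.inv(c['view']); return p@T[:3,:3].T+T[:3,3]
def ray(c,u,v,h):
    K=c['mtx'];T=np.linalg.inv(c['view']); d=T[:3,:3]@np.array([(u-K[0,2])/K[0,0],-(v-K[1,2])/K[1,1],-1.])
    o=T[:3,3]; return o+d*(h-o[2])/d[2]
def proj(c,p):
    q=c['view']@np.append(p,1); K=c['mtx']; return K[0,0]*q[0]/-q[2]+K[0,2],K[1,1]*-q[1]/-q[2]+K[1,2]
E
python3 - <<'E'
from h import *
a=snap('top','top0');b=snap('scene','sc0')
cv2.imwrite('pics/both0.png',cv2.resize(np.hstack([a['image'],b['image']])[:,:,::-1],(800,300)))
print(a['view'],a['mtx'],read_state())
E
```

```text
[[ 0.0137011  -0.99985489  0.010123    0.01361665]
 [ 0.98499326  0.01523803  0.17191882 -0.54490328]
 [-0.17204812  0.00761561  0.98505911 -1.7213937 ]
 [ 0.          0.          0.          1.        ]] [[459.54086677   0.         253.101624  ]
 [  0.         459.54086677 189.36985731]
 [  0.           0.           1.        ]] {'time': 0.1, 'joint_positions': array([-1.27662626,  0.33279251, -0.064688  ,  1.46082012,  0.02161128,
        1.34988665, -0.08854295]), 'joint_vel': array([-2.29808548e-03, -1.81996931e-03, -1.29734072e-03, -9.17045151e-06,
       -1.04492655e-03, -3.78595856e-04,  2.14665389e-03]), 'joint_torque': array([ 8.21320209e-04, -6.24544430e+01,  2.40475894e-02, -3.90715599e+01,
       -6.16144622e-02,  3.64754826e-02,  3.88605645e-05]), 'ee_pos': array([0.19459829, 0.59359142, 0.22186133]), 'eef_rot': array([ 1.57740116e-01,  9.87480475e-01, -6.02323648e-04, -6.17312331e-05]), 'ft_force': array([ 0.62418337,  0.57568879, -1.11259294]), 'torque': array([-0.0179933 , -0.00855471,  0.08239942]), 'grip_force': 0.0, 'width': 0.08681336310784345}
```

View pics/top0.png

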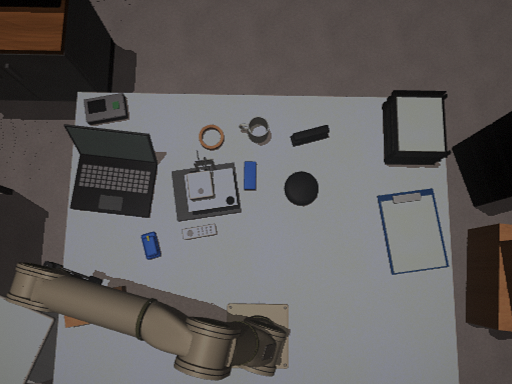

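View pics/sc0.png

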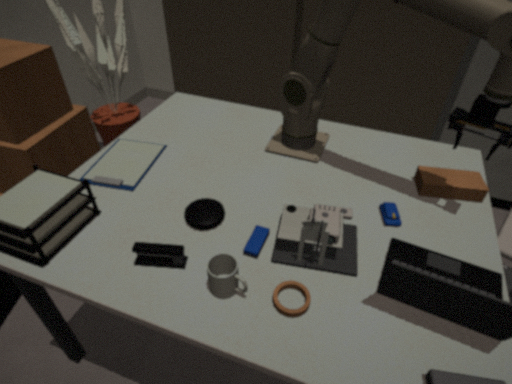

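The top view shows the stand around (207,192), its pad near (230,200) and its scale near (203,160). I'll crop in closer.

Run:
```python
from h import *
c=dict(np.load('pics/top0.npz')); im=c['image'][140:230,160:265]
im=cv2.convertScaleAbs(im,alpha=1.5)
cv2.imwrite('pics/crop0.png',cv2.resize(im[:,:,::-1],None,fx=6.5,fy=6.5,interpolation=cv2.INTER_CUBIC))
P=cloud(c)
g=c['image'].astype(int).max(2); z=P[...,2]
# base: dark, z 5..25mm
roi=np.zeros_like(g,bool); roi[150:228,165:245]=1
m=(roi&(z>.007)&(z<.12)&(g<110)).astype(np.uint8)
m2=(roi&(z>.007)).astype(np.uint8)
n,l,s,ce=cv2.connectedComponentsWithStats(m2)
k=1+s[1:,4].argmax(); print(s[k])
mb=(l==k)&(z<.025)
pts=P[mb][:,:2].astype(np.float32); print(len(pts),cv2.minAreaRect(pts), np.median(z[mb]))
# black blob pad
mp=(roi&(z>.06)&(z<.1)&(g<45)).astype(np.uint8)
n,l,s,ce=cv2.connectedComponentsWithStats(mp)
for i in range(1,n):
    if s[i,4]>4: print(s[i],ce[i],ray(c,*ce[i],.083))
```

```text
[ 172  150   70   72 3280]
1184 ((0.540048360824585, 0.2064514458179474), (0.21579964458942413, 0.2538483738899231), 8.269583702087402) 0.013459376934484846
[227 197   7   7  43] [229.88372093 199.88372093] [0.4969897  0.10840138 0.083     ]
```

View pics/crop0.png

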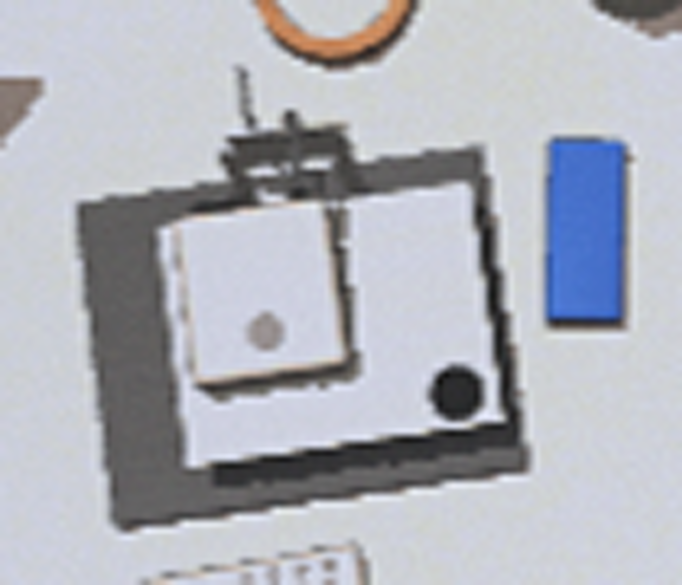

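The crop shows the pad at crop (457,392), the pointer finger at (243..252,70..125) and the index finger at about (290,115..190). The stand yaw is about +8°. Next I move to hover over the pad with the gripper shut and tool y along the stand's x.

>>> step_arm(delta_pos=[[0.4,-0.8,0],[0.4,-0.8,0],[0.4,-0.8,0],[0.4,-0.8,0],[0.4,-0.8,0],[0.4,-0.8,0],[0.4,-0.8,0],[0.4,-0.8,0],[0.4,-0.8,0],[0.4,-0.8,0],[0.4,-0.8,0],[0.4,-0.8,0]], turn=[-0.39,-0.39,-0.39,-0.39,-0.39,-0.39,-0.39,-0.39,-0.39,-0.39,-0.39,-0.39], grip=1)

```text
time: 1.3
ee_pos: [0.3155, 0.3523, 0.2226]
eef_rot: [0.427, 0.904, 0.0, -0.0]
ft_force: [0.5, 0.2, 0.3]
width: 0.003
grip_force: 0.0
```

>>> step_arm(delta_pos=[[0.6,-0.8,0],[0.6,-0.8,0],[0.6,-0.8,0],[0.6,-0.8,0],[0.6,-0.8,0],[0.6,-0.8,0],[0.6,-0.8,0],[0.6,-0.8,0],[0.6,-0.8,0],[0.6,-0.8,0],[0.6,-0.8,0],[0.6,-0.8,0]], turn=[-0.39,-0.39,-0.39,-0.39,-0.39,-0.39,-0.39,-0.39,-0.39,-0.39,-0.39,-0.39])

```text
time: 2.5
ee_pos: [0.4959, 0.1122, 0.2226]
eef_rot: [0.661, 0.751, 0.0, 0.0]
ft_force: [-0.9, 0.3, 0.2]
width: 0.0006
grip_force: 0.0
```

Run:
```python
from h import *
a=snap('top','top1');b=snap('wrist','w1')
A=cv2.resize(a['image'][130:250,140:300],(512,384),interpolation=cv2.INTER_CUBIC)
cv2.imwrite('pics/both1.png',cv2.resize(np.hstack([A,b['image']])[:,:,::-1],(800,300)))
s=read_state(); print({k:s[k] for k in('time','ee_pos','eef_rot','ft_force','width','joint_positions')}); print(b['mtx'],np.linalg.inv(b['view']))
```

```text
{'time': 2.6, 'ee_pos': array([0.49682903, 0.10992443, 0.222566  ]), 'eef_rot': array([ 6.62372262e-01,  7.49174504e-01, -2.34236588e-04,  7.03322714e-04]), 'ft_force': array([-0.49390966,  0.03347095, -0.76038971]), 'width': 0.00031528796050524634, 'joint_positions': array([-0.73452356,  0.06484528,  0.44850892,  1.78535757, -0.02768934,
        1.29753722, -0.1565373 ])}
[[277.76486952   0.         257.25839686]
 [  0.         277.76486952 191.19325908]
 [  0.           0.           1.        ]] [[ 9.92925469e-01 -1.15052176e-01 -2.93600091e-02  4.88682900e-01]
 [ 1.18738088e-01  9.63185245e-01  2.41195876e-01  1.73448700e-01]
 [ 5.29017162e-04 -2.42975679e-01  9.70032236e-01  3.84745691e-01]
 [ 0.00000000e+00  0.00000000e+00  0.00000000e+00  1.00000000e+00]]
```

View pics/both1.png

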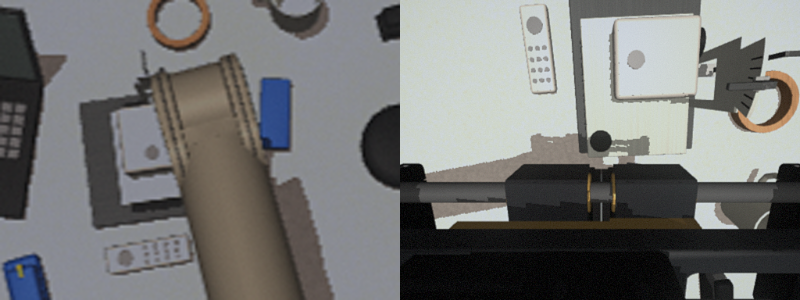

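In the wrist view (right half) the pad is just above the fingertips at about (600,140), and the scale, pointer and tab are at the right near (740,80). Zooming there.

Run:
```python
from h import *
b=dict(np.load('pics/w1.npz')); im=cv2.convertScaleAbs(b['image'][20:180,370:512],alpha=1.3)
cv2.imwrite('pics/wc1.png',cv2.resize(im[:,:,::-1],None,fx=3.7,fy=3.7,interpolation=cv2.INTER_CUBIC))
R=np.array([[np.cos(.14),-np.sin(.14)],[np.sin(.14),np.cos(.14)]]);c0=np.array([.544,.206])
for x,y,z in [(85,0,186),(95,0,197),(120,0,197),(-60,-90,83),(85,-25,195)]:
    p=np.append(c0+R@[x/1e3,y/1e3],z/1e3); u,v=proj(b,p); print((x,y,z),p.round(3),u,v,'crop',(u-370)*3.7,(v-20)*3.7)
im=b['image'];P=cloud(b)
m=((im.max(2)<60)&(abs(P[...,2]-.08)<.012)).astype(np.uint8)
n,l,s,ce=cv2.connectedComponentsWithStats(m)
for i in range(1,n):
    if s[i,4]>50: print(s[i],ce[i],ray(b,*ce[i],.083))
```

```text
(85, 0, 186) [0.628 0.218 0.186] 471.6055717271687 79.26594040969363 crop 375.9406153905242 219.28397951586643
(95, 0, 197) [0.638 0.219 0.197] 500.5337337201826 76.3368491049321 crop 482.9748147646757 208.44634168824876
(120, 0, 197) [0.663 0.223 0.197] 540.2873032379018 75.45072368435824 crop 630.0630219802367 205.16767763212547
(-60, -90, 83) [0.497 0.109 0.083] 257.7377404422439 182.37899422193212 crop -415.37036036369767 600.8022786211488
(85, -25, 195) [0.632 0.193 0.195] 475.5099737094538 117.6524974024245 crop 390.38690272497905 361.3142403889707
[243 167  28  27 561] [256.33333333 180.45276292] [0.49533885 0.11049274 0.083     ]
```

View pics/wc1.png

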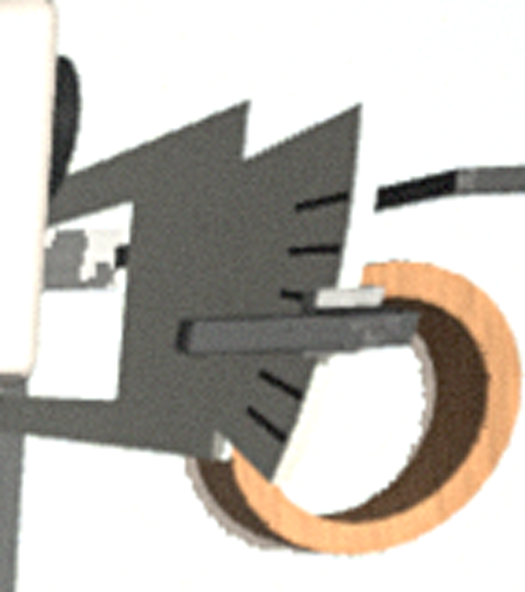

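Run:
```python
from h import *
b=dict(np.load('pics/w1.npz'))
yaw=.14;R=np.array([[np.cos(yaw),-np.sin(yaw)],[np.sin(yaw),np.cos(yaw)]]);c0=np.array([.543,.207])
def st(cx,cy,h): return R.T@(ray(b,cx/3.7+370,cy/3.7+20,h)[:2]-c0)
a0,a1=st(380,199,.197),st(515,180,.197)
print('ptr',a0,a1)
for h in(.195,.193):print('idx',h,st(190,336,h),st(300,333,h),st(400,327,h))
p=cloud(b)
for cx,cy in[(220,335),(300,333),(420,192),(500,182)]: print(p[int(cy/3.7+20),int(cx/3.7+370)])
```

```text
ptr [0.07801583 0.0007467 ] [0.10042017 0.00328402]
idx 0.195 [ 0.04953325 -0.02102249] [ 0.06898698 -0.02091865] [ 0.08655515 -0.02026559]
idx 0.193 [ 0.05067162 -0.02097379] [ 0.0703304  -0.02086884] [ 0.08808375 -0.0202089 ]
[0.60022154 0.19426298 0.19433997]
[0.61473921 0.19600675 0.19415177]
[0.63187354 0.22298329 0.18908583]
[0.63987592 0.22390107 0.19645161]
```

Index tilt comes out at about 0.18 rad, so the pad needs to drop about 15–16 mm, to TCP z ≈ 0.067. Descending to just above the pad.

>>> step_arm(delta_pos=[[0,0,-0.6],[0,0,-0.8],[0,0,-0.8],[0,0,-0.8],[0,0,-0.8],[0,0,-0.6],[0,0,-0.4],[0,0,-0.3],[0,0,0]], turn=[0,0,0,0,0,0,0,0,0])

```text
time: 3.5
ee_pos: [0.4944, 0.1138, 0.0944]
eef_rot: [0.659, 0.752, -0.001, -0.0]
ft_force: [0.5, 0.3, -0.2]
width: 0.0004
grip_force: 0.0
```

Run:
```python
from h import *
a=snap('top','top2');b=snap('scene','s2');w=snap('wrist','w2')
A=cv2.resize(a['image'][145:205,170:250],(512,384),interpolation=cv2.INTER_CUBIC)
B=cv2.resize(b['image'][190:280,260:380],(512,384),interpolation=cv2.INTER_CUBIC)
cv2.imwrite('pics/both2.png',cv2.resize(cv2.convertScaleAbs(np.hstack([A,B])[:,:,::-1],alpha=1.5),(800,300)))
s=read_state(); print({k:s[k] for k in('time','ee_pos','ft_force')})
im=w['image'];P=cloud(w)
m=((im.max(2)<60)&(abs(P[...,2]-.08)<.012)).astype(np.uint8)
n,l,s,ce=cv2.connectedComponentsWithStats(m)
for i in range(1,n):
    if s[i,4]>80: print(s[i],ce[i],ray(w,*ce[i],.083))
```

```text
{'time': 3.65, 'ee_pos': array([0.49517722, 0.11405715, 0.09574118]), 'ft_force': array([ 0.40641473, -0.11685849, -0.48837173])}
[243 205  30  12 250] [258.256 211.004] [0.49331918 0.12243393 0.083     ]
```

View pics/both2.png

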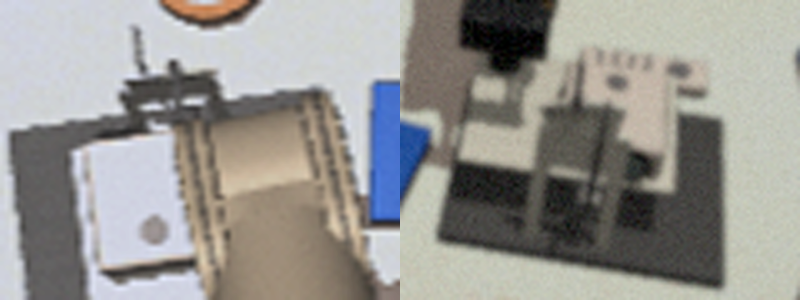

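The top view shows the pointer finger at about (138,50) and the index tab at about (178,75), both unobstructed while pressing. I centre on the pad (−4 mm in y) and press partway.

>>> step_arm(delta_pos=[[0,-0.18,0],[0,0,-0.2],[0,0,-0.2],[0,0,-0.2],[0,0,-0.15],[0,0,-0.1],[0,0,0],[0,0,0]], turn=[0,0,0,0,0,0,0,0])

```text
time: 4.45
ee_pos: [0.4948, 0.109, 0.0739]
eef_rot: [0.66, 0.752, -0.0, 0.0]
ft_force: [-0.0, -4.3, 3.7]
width: 0.0003
grip_force: 2.3
```

Run:
```python
from h import *
a=snap('top','top3')
A=cv2.resize(a['image'][145:175,190:230],(480,360),interpolation=cv2.INTER_CUBIC)
cv2.imwrite('pics/t3.png',cv2.convertScaleAbs(A[:,:,::-1],alpha=1.5))
s=read_state(); print({k:s[k] for k in('time','ee_pos','ft_force')})
```

```text
{'time': 4.5, 'ee_pos': array([0.49483325, 0.10908852, 0.07396748]), 'ft_force': array([ 0.3202074 , -5.03313134,  4.75484923])}
```

View pics/t3.png

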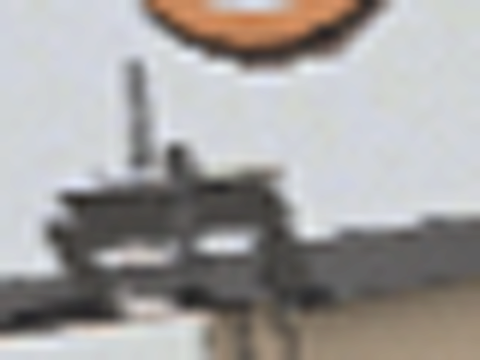

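Pointer finger line is at crop (143,150) and the tab end at (178,150), so about 9.5 mm of pointer travel remains. There's about 5 N of sideways rub, so I follow the pad slightly in −y while pressing further.

>>> step_arm(delta_pos=[[0,-0.05,0],[0,-0.02,-0.06],[0,-0.02,-0.06],[0,0,-0.04],[0,0,0],[0,0,0]], turn=[0,0,0,0,0,0])

```text
time: 5.1
ee_pos: [0.4948, 0.1075, 0.0699]
eef_rot: [0.659, 0.752, 0.0, 0.0]
ft_force: [0.1, 2.4, 4.0]
width: 0.0003
grip_force: 2.1
```

```bash
cat > m.py <<'E'
import sys
from h import *
def meas(im):
    g=im.astype(float).mean(2); bg=np.median(g[150:156,192:215]); out=[]
    for v in range(149,161):
        r=np.clip(bg-15-g[v,196:212],0,None); out.append((v,round((r*np.arange(196,212)).sum()/max(r.sum(),1e-6),2),r.round().astype(int).tolist()))
    return out
for n in sys.argv[1:]:
    im=dict(np.load(f'pics/{n}.npz'))['image']; print(n)
    for o in meas(im): print(*o)
E
python3 - <<'E'
from h import *
snap('top','top4')
s=read_state(); print({k:s[k] for k in('time','ee_pos','ft_force')})
E
python3 m.py top0 top3 top4
```

```text
{'time': 5.15, 'ee_pos': array([0.4947338 , 0.10738997, 0.06987501]), 'ft_force': array([0.04607827, 3.08061316, 4.12511295])}
top0
149 209.22 [0, 0, 0, 0, 0, 0, 0, 0, 0, 0, 0, 56, 68, 79, 91, 87]
150 207.15 [17, 12, 0, 0, 0, 0, 0, 0, 0, 0, 0, 0, 0, 3, 48, 44]
151 196.89 [10, 53, 3, 0, 0, 0, 0, 0, 0, 0, 0, 0, 0, 0, 0, 0]
152 196.78 [12, 42, 0, 0, 0, 0, 0, 0, 0, 0, 0, 0, 0, 0, 0, 0]
153 197.09 [3, 43, 8, 0, 0, 0, 0, 0, 0, 0, 0, 0, 0, 0, 0, 0]
154 197.22 [0, 32, 9, 0, 0, 0, 0, 0, 0, 0, 0, 0, 0, 0, 0, 0]
155 197.38 [0, 41, 25, 0, 0, 0, 0, 0, 0, 0, 0, 0, 0, 0, 0, 0]
156 197.31 [0, 36, 16, 0, 0, 0, 0, 0, 0, 0, 0, 0, 0, 0, 0, 0]
157 201.69 [0, 38, 37, 0, 0, 0, 0, 10, 75, 39, 0, 0, 0, 0, 0, 0]
158 201.89 [0, 11, 75, 22, 0, 0, 0, 29, 79, 53, 11, 0, 0, 0, 0, 0]
159 205.47 [0, 0, 48, 19, 0, 0, 0, 20, 67, 65, 44, 15, 17, 26, 46, 50]
160 205.62 [0, 0, 19, 36, 41, 56, 57, 55, 62, 73, 79, 86, 89, 80, 79, 73]
top3
149 209.23 [0, 0, 0, 0, 0, 0, 0, 0, 0, 0, 0, 58, 70, 80, 92, 91]
150 207.08 [0, 0, 0, 0, 14, 37, 0, 0, 0, 0, 0, 0, 0, 2, 49, 44]
151 200.8 [0, 0, 0, 0, 13, 49, 0, 0, 0, 0, 0, 0, 0, 0, 0, 
[... 663 characters left out ...]
6.87 [0, 0, 0, 0, 0, 2, 48, 25, 0, 0, 0, 0, 0, 1, 48, 46]
151 202.31 [0, 0, 0, 0, 0, 1, 50, 24, 0, 0, 0, 0, 0, 0, 0, 0]
152 202.52 [0, 0, 0, 0, 0, 0, 31, 34, 0, 0, 0, 0, 0, 0, 0, 0]
153 202.73 [0, 0, 0, 0, 0, 0, 13, 36, 0, 0, 0, 0, 0, 0, 0, 0]
154 202.8 [0, 0, 0, 0, 0, 0, 13, 53, 0, 0, 0, 0, 0, 0, 0, 0]
155 202.9 [0, 0, 0, 0, 0, 0, 14, 62, 6, 0, 0, 0, 0, 0, 0, 0]
156 203.19 [0, 0, 0, 0, 0, 0, 4, 58, 20, 0, 0, 0, 0, 0, 0, 0]
157 203.58 [0, 0, 0, 0, 0, 0, 18, 95, 83, 35, 0, 0, 0, 0, 0, 0]
158 203.89 [0, 0, 0, 0, 0, 0, 25, 50, 75, 51, 13, 0, 0, 0, 0, 0]
159 206.68 [0, 0, 2, 0, 0, 0, 10, 19, 70, 74, 44, 15, 17, 26, 49, 52]
160 205.63 [0, 0, 21, 38, 42, 57, 57, 55, 66, 74, 82, 88, 92, 82, 82, 78]
```

Pointer is at about u=203.2 and the tab at about 204.25, so 1.05 px ≈ 3.7 mm remains, which is about 2.5 mm of pad travel.

>>> step_arm(delta_pos=[[0,0,-0.04],[0,0,-0.03],[0,0,-0.02],[0,0,0],[0,0,0]], turn=[0,0,0,0,0])

```text
time: 5.65
ee_pos: [0.4947, 0.1073, 0.0676]
eef_rot: [0.659, 0.752, 0.0, -0.0]
ft_force: [-0.0, 2.8, 5.6]
width: 0.0002
grip_force: 2.3
```

```bash
python3 - <<'E'
from h import *
snap('top','top5')
s=read_state(); print({k:s[k] for k in('time','ee_pos','ft_force')})
E
python3 m.py top5
```

```text
{'time': 5.7, 'ee_pos': array([0.49473422, 0.10729704, 0.06763165]), 'ft_force': array([-0.06020283,  3.15946192,  5.37127446])}
top5
149 208.96 [0, 0, 0, 0, 0, 0, 0, 18, 0, 0, 0, 56, 70, 81, 91, 91]
150 207.89 [0, 0, 0, 0, 0, 0, 1, 38, 13, 0, 0, 0, 0, 2, 48, 45]
151 203.32 [0, 0, 0, 0, 0, 0, 1, 49, 25, 0, 0, 0, 0, 0, 0, 0]
152 203.34 [0, 0, 0, 0, 0, 0, 1, 60, 33, 0, 0, 0, 0, 0, 0, 0]
153 203.52 [0, 0, 0, 0, 0, 0, 0, 37, 39, 0, 0, 0, 0, 0, 0, 0]
154 203.78 [0, 0, 0, 0, 0, 0, 0, 14, 50, 0, 0, 0, 0, 0, 0, 0]
155 203.81 [0, 0, 0, 0, 0, 0, 0, 12, 52, 0, 0, 0, 0, 0, 0, 0]
156 203.77 [0, 0, 0, 0, 0, 0, 0, 17, 57, 0, 0, 0, 0, 0, 0, 0]
157 203.97 [0, 0, 0, 0, 0, 0, 0, 42, 89, 37, 0, 0, 0, 0, 0, 0]
158 204.26 [0, 0, 0, 0, 0, 0, 0, 28, 75, 49, 11, 0, 0, 0, 0, 0]
159 206.83 [0, 0, 2, 0, 0, 0, 0, 20, 71, 72, 45, 14, 16, 26, 50, 54]
160 205.59 [0, 0, 23, 41, 42, 59, 59, 56, 64, 74, 82, 88, 93, 82, 84, 78]
```

About 0.2 px (0.7 mm) is left. I nudge it and hold for over 1 s.

>>> step_arm(delta_pos=[[0,0,-0.018],[0,0,0],[0,0,0],[0,0,0],[0,0,0]], turn=[0,0,0,0,0])

```text
time: 6.2
ee_pos: [0.4947, 0.1074, 0.0672]
eef_rot: [0.659, 0.752, 0.0, -0.0]
ft_force: [1.0, 3.1, 5.7]
width: 0.0006
grip_force: 2.3
```

```bash
python3 - <<'E'
from h import *
a=snap('top','top6');b=snap('scene','s6')
A=cv2.resize(a['image'][145:175,190:230],(400,300),interpolation=cv2.INTER_CUBIC)
B=cv2.resize(b['image'][215:275,290:370],(400,300),interpolation=cv2.INTER_CUBIC)
cv2.imwrite('pics/t6.png',cv2.convertScaleAbs(np.hstack([A,B])[:,:,::-1],alpha=1.6))
s=read_state(); print({k:s[k] for k in('time','ee_pos','ft_force')})
E
python3 m.py top6
```

```text
{'time': 6.3, 'ee_pos': array([0.49472698, 0.10733664, 0.06720367]), 'ft_force': array([0.08573448, 2.50249711, 5.59842183])}
top6
149 209.24 [0, 0, 0, 0, 0, 0, 0, 0, 0, 0, 0, 56, 69, 82, 94, 91]
150 207.2 [0, 0, 0, 0, 0, 0, 2, 52, 25, 0, 0, 0, 0, 2, 49, 45]
151 203.49 [0, 0, 0, 0, 0, 0, 0, 35, 34, 0, 0, 0, 0, 0, 0, 0]
152 203.48 [0, 0, 0, 0, 0, 0, 0, 38, 35, 0, 0, 0, 0, 0, 0, 0]
153 203.82 [0, 0, 0, 0, 0, 0, 0, 11, 53, 0, 0, 0, 0, 0, 0, 0]
154 203.98 [0, 0, 0, 0, 0, 0, 0, 13, 65, 12, 0, 0, 0, 0, 0, 0]
155 204.03 [0, 0, 0, 0, 0, 0, 0, 8, 55, 10, 0, 0, 0, 0, 0, 0]
156 204.07 [0, 0, 0, 0, 0, 0, 0, 11, 65, 18, 0, 0, 0, 0, 0, 0]
157 203.97 [0, 0, 0, 0, 0, 0, 0, 42, 90, 37, 0, 0, 0, 0, 0, 0]
158 204.3 [0, 0, 0, 0, 0, 0, 0, 27, 80, 53, 13, 0, 0, 0, 0, 0]
159 206.78 [0, 0, 2, 0, 0, 0, 0, 21, 72, 70, 47, 15, 16, 25, 49, 52]
160 205.59 [0, 0, 23, 39, 43, 58, 59, 55, 64, 72, 81, 90, 94, 81, 82, 75]
```

View pics/t6.png

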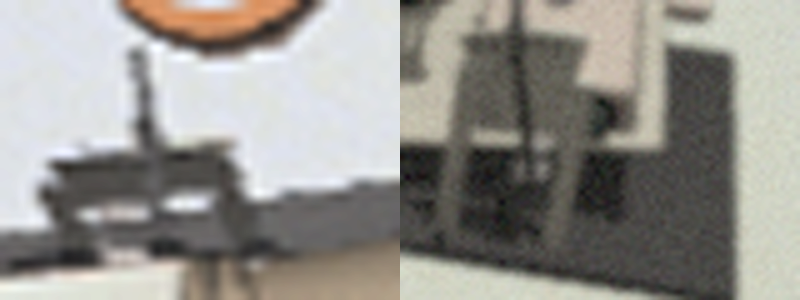

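In the top view the pointer finger (140,50→148,125) now runs straight into the tab (150,125), so they are aligned. I hold for 1.2 s, then release slowly and move clear.

>>> step_arm(delta_pos=[[0,0,0],[0,0,0],[0,0,0],[0,0,0],[0,0,0],[0,0,0],[0,0,0],[0,0,0],[0,0,0],[0,0,0],[0,0,0],[0,0,0]], turn=[0,0,0,0,0,0,0,0,0,0,0,0])

```text
time: 7.5
ee_pos: [0.4947, 0.1073, 0.0672]
eef_rot: [0.659, 0.752, 0.0, -0.0]
ft_force: [-0.6, 3.1, 4.5]
width: 0.0008
grip_force: 2.3
```

>>> step_arm(delta_pos=[[0,0,0.1],[0,0,0.15],[0,0,0.2],[0,0,0.2],[0,0,0.3],[0,0,0.5],[0,0,0.8],[0,0,0.8],[0,0,0.8],[0,0,0.8],[0,0,0.8],[0,0,0.6]], turn=[0,0,0,0,0,0,0,0,0,0,0,0])

```text
time: 8.7
ee_pos: [0.4948, 0.1067, 0.2203]
eef_rot: [0.66, 0.752, 0.0, 0.0]
ft_force: [-0.1, 0.8, 0.3]
width: 0.0001
grip_force: 0.0
```

>>> step_arm(delta_pos=[[0,-0.5,0.3],[0,-0.8,0.3],[0,-0.8,0],[0,-0.8,0],[0,-0.8,0],[0,-0.5,0],[0,0,0],[0,0,0]], turn=[0,0,0,0,0,0,0,0])

```text
time: 9.5
ee_pos: [0.4946, 0.0025, 0.2333]
eef_rot: [0.659, 0.752, 0.0, -0.0]
ft_force: [0.3, -0.2, -0.0]
width: 0.0005
grip_force: 0.0
```

```bash
python3 - <<'E'
from h import *
snap('top','top7')
s=read_state(); print({k:s[k] for k in('time','ee_pos','ft_force','joint_vel')})
E
python3 m.py top7 | cut -c1-60
```

```text
{'time': 9.55, 'ee_pos': array([0.49459785, 0.00303114, 0.23329455]), 'ft_force': array([0.29511857, 0.94589272, 0.00493683]), 'joint_vel': array([-0.00682446,  0.00405142, -0.00577594, -0.00118666,  0.00112066,
       -0.00151945,  0.00043627])}
top7
149 209.22 [0, 0, 0, 0, 0, 0, 0, 0, 0, 0, 1, 57, 69, 81, 91,
150 207.31 [15, 12, 0, 0, 0, 0, 0, 0, 0, 0, 0, 0, 0, 1, 48, 
151 196.93 [10, 50, 6, 0, 0, 0, 0, 0, 0, 0, 0, 0, 0, 0, 0, 0
152 196.77 [12, 42, 0, 0, 0, 0, 0, 0, 0, 0, 0, 0, 0, 0, 0, 0
153 197.1 [4, 42, 10, 0, 0, 0, 0, 0, 0, 0, 0, 0, 0, 0, 0, 0]
154 197.23 [0, 32, 10, 0, 0, 0, 0, 0, 0, 0, 0, 0, 0, 0, 0, 0
155 197.36 [0, 43, 24, 0, 0, 0, 0, 0, 0, 0, 0, 0, 0, 0, 0, 0
156 197.29 [0, 36, 15, 0, 0, 0, 0, 0, 0, 0, 0, 0, 0, 0, 0, 0
157 201.57 [0, 40, 41, 0, 0, 0, 0, 10, 75, 39, 0, 0, 0, 0, 0
158 201.89 [0, 12, 76, 20, 0, 0, 0, 28, 82, 53, 11, 0, 0, 0,
159 205.53 [0, 0, 48, 20, 0, 0, 0, 18, 66, 66, 45, 14, 18, 2
160 205.63 [0, 0, 19, 37, 42, 57, 56, 54, 62, 71, 82, 86, 90
```

The pointer and tab are back at their starting pixels, so the stand hasn't moved and the plate has fully returned.

```bash
python3 -c "
from bench import *
print(close_job())"
```

```text
the job is handed in; nothing more can be done
None
```

I pressed the pad until the pointer lined up with the index tab (within about 0.1 px, roughly 0.4 mm, in the top view), held it there for more than a second, and let go; the plate sprang fully back, the stand had not moved, the arm is clear and the job is handed in (no verdict returned).

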